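# Set a cam spindle to full lift on the bench centres

## Robot

A 6-joint arm with a two-finger parallel gripper is mounted at the origin on a cart in front of the work surface, level with it; the furniture and walls round the work are solid. World frame = base frame: x ahead of the robot, y to its left, z up, the work surface at z = 0. Lengths are in m, angles in degrees, forces in N, time in s.
With the tool pointing down it reaches from about 0.35 to 0.875 m from the base axis. Payload 4.2 kg.
Tool frame: the origin (TCP) lies midway between the tips of the shut fingers; the grasp point (between the pads) lies env.grasp_offset behind it (env.grasp_offset is the distance from the TCP to the grasp point, in m); z points along the fingers, y is the line along which they close (so a half turn about z gives the same grasp; the last joint's range is limited). The gripper opens to 85 mm and grips with 20 to 120 N. Pads are 22 mm wide; open, the fingers measure 114 mm over their backs; the gripper's body (76 mm by 85 mm) begins 54 mm behind the grasp point. The pads swing forward as they close: fully open they stand 13 mm farther back than shut.
Start: joints at [78.129, 22.042, 0.453, 0, -68.411, -14.817], TCP at [0.281, 0.558, 0.204] pointing down, gripper open.
Joint ranges: [-179.83, 179.83], [-69.29, 118.12], [-61.27, 80.66], [-181.25, 117.63], [-171.15, -9.14], [-177.46, 177.46]. Speed limits (degrees/s): [159.86, 159.86, 180, 180, 180, 180].

## Interface

Orientations are given as a 3x3 rotation matrix whose columns are the frame's x, y, z axes.
In Python, from rig import env, read_camera, job gives the robot as it stands.
- The arm moves only by the tool carry_out, never from a script. Its argument "series" is a list that holds one entry, the list of rows, each a list of 7 numbers: the opening, from -1 (shut) to 1 (fully open), so that 0 is half open, then the shift along the tool's x, y, z in m, then the turn, a rotation vector about the tool's x, y, z in rad. A call has 1 to 20 rows; each row is the pose to reach, as a shift and turn from the pose commanded when the call began, along the tool's axes at that moment; what a row does not reach only later rows make up. A row lasts 1/10 s, in which the tool goes at most 50 mm and 8.59 degrees, less where a joint would pass 70% of its speed; a pose out of reach is approached as far as the arm can. A call with a gripper value outside its range is refused whole. The fingers move at their own pace and stop on an object; "squeeze" is the grip in N (left out, the last holds). Time passes only in rows, so rows that repeat a pose let the fingers close. It gives the time, the measured TCP pose, the force, the opening and the grip force at its end, in the units of the state.
- env.observe(): the state, without advancing time (a new reading comes with each control period).
- read_camera(name): name is "scene" or "top" or "wrist"; returns a dict with "image" (384x512x3 uint8, red, green, blue), "depth" (384x512 float32, m along the optical axis (not along the pixel's ray), 0 where there is no reading), "mtx" (3x3 intrinsics, pixels), "k1" (the pictures are not rectified: a ray, as slopes to the right and down, at radius r is drawn at 1 + k1 r^2 times it, then the intrinsics apply), "pose" (4x4, takes a point from camera to world coordinates). Camera axes: x right, y down, z forward; pixel columns grow to the right and rows downward; lengths in m; the calibration is good to about 2 mm. A picture is of the moment at which its call begins.
- job.finish_job(): hands the job in; it is judged then, once.
The state is a dict: "clock": time; "qpos": joint angles; "dq": joint speeds; "tau": joint torques, N m; "position": TCP position; "tool_rot": TCP orientation; "ft_force": force on the tool from outside, world axes, zero at the start; "wrist_torque": the same for the moment, N m; "width": opening from 0.0 (shut) to 1.0 (fully open); "grasp_force": force on a finger pad.
Only numpy, scipy, OpenCV 4.12 (cv2) and the standard library are available. Lean on these libraries where they do the work, as an engineer would, in place of code of your own. Each camera call takes 0.05 s, during which the arm holds its last target. There are 200 camera calls.

## Task

The polisher's cam spindle is mounted on the bench centres and has to be set to its full lift. Slide the dial gauge up to it until the cam presses the plunger in by about 2 mm, then turn the spindle by the bent tail of its drive dog to the point where the dial reads highest, and leave it standing exactly there. Handle it gently and never run the plunger to the end of its travel; leave the other things on the desk alone.

Things in the scene. Friction and masses are not known exactly. Their poses are not given: they have to be found in the camera images.
- bench_centres: grey cast bench centres fixed to the desk; origin on the desk under the middle of the centre line. Local y runs along the centre line (from tailstock with knurled nut to headstock), local x from the dial gauge to the spindle, z up. Bed 236 mm along y, 76 mm wide, its top 24 mm over the desk; stocks at y = +-98 mm, 90 mm high; a 70 mm wide arm carries the gauge's cross slide out to x = -194 mm
- slide_knob (a point): centre of the upright knurled grip of the gauge's cross slide: round, 16 mm thick, 26 mm tall, its top 94 mm over the desk, on a 10 mm post. 24 mm between its axis and the rim of the dial, free on the other sides; it moves only along local x of the bench centres
- dog_tail (a point): middle of the bent tail of the drive dog clamped on the spindle: a round bar 10 mm thick and 34 mm long, parallel to the centre line and 46 mm from it, between the dog's arm and the headstock. It swings round the centre line; at the start it leans toward the gauge, and the spindle must be turned so that the tail goes up over the top and leans away from the gauge; how the dog stands to the cam differs from case to case
- cam_centre (a point): fixed point on the centre line, 75 mm over the desk, in the plane of the cam and the plunger (local y = -28 mm of the bench centres)
- plunger_tip (a point): foremost point of the ball (6 mm) at the end of the gauge's plunger; it points along local +x straight at the centre line. The cam (12 mm wide) has a radius of 13 mm on its round back and 21 mm at its nose (4 mm nose radius, straight flanks); ball and cam give a little, so at the very top of the nose this point stands about 20.6 mm from the centre line
- gauge_slide (a joint): cross slide of the dial gauge, m: 0 drawn back, up to 0.045 toward the spindle; stiff (about 5 N), it stays where it is left
- plunger (a joint): how far the gauge's plunger is pressed in, m: 0 free, 0.012 end of travel; spring of 0.7 to 1.4 N. The needle on the 57 mm dial (face up) shows it: it turns clockwise seen from above, 24 degrees a mm, one mark a mm, from its start 37 degrees clockwise past the side of the grip. The spindle's own friction (about 2 N at the dog's tail) holds it where it is left
- bench_caliper: steel caliper lying on the desk beside the tailstock, 150 x 61 x 10 mm; leave it alone
- driver: small screwdriver lying on the desk on the headstock's side, 148 mm long, 13 mm thick; leave it alone
- tape: roll of tape lying flat on the desk in the corner between bed and arm, 52 mm across, 19 mm high; leave it alone

How it is judged:
By the outcome, as a careful person would: the job done as asked, in the order asked, and still so for the second after the job is handed in, with the robot touching nothing.
It also fails if it takes over 64 s, if anything falls off the work surface, if the arm or the gripper's body presses on something with over 40 N, if the wrist force passes 120 N, or if a joint passes its speed limit or range.

## Working session

There is one attempt and no reset: what is moved stays moved. The work goes in short steps, Python scripts to look and compute and a tool call to move; the robot and the scene stay as the last step left them, time stands still between calls to the robot, and variables do not carry over. Pictures are saved under pics/ and viewed, at most 11 in all, crops included, and the job is handed in when it is done.

Besides the shell and the picture viewer there is one more tool, called after ">>>" in YAML: its name, and indented under it one key for each argument. carry_out: Moves the arm, as the interface text tells. Its arguments: {"type":"object","properties":{"series":{"type":"array","items":{"type":"array","items":{"type":"array","items":{"type":"number"}}}},"squeeze":{"type":"number"}},"required":["series"]}

```bash
mkdir -p pics; ls; cat > h.py <<'E'
import numpy as np, cv2
from rig import env, read_camera, job
def snap(n,f,crop=None,s=1):
    c=read_camera(n); np.savez('pics/'+f+'.npz',**c); im=c['image'][:,:,::-1]
    if crop: x0,y0,x1,y1=crop; im=im[y0:y1,x0:x1]
    cv2.imwrite('pics/'+f+'.png',cv2.resize(im,None,fx=s,fy=s,interpolation=cv2.INTER_CUBIC)); return c
def ray(c,u,v):
    m=c['mtx']; d=np.array([(u-m[0,2])/m[0,0],(v-m[1,2])/m[1,1]]); k=float(c['k1']); p=d.copy()
    for _ in range(20): p=d/(1+k*(p@p))
    return np.array([p[0],p[1],1.])
def pz(c,u,v,z):
    T=c['pose']; r=T[:3,:3]@ray(c,u,v); o=T[:3,3]; return o+r*(z-o[2])/r[2]
def pd(c,u,v):
    d=c['depth'][int(round(v)),int(round(u))]; T=c['pose']; return T[:3,:3]@(ray(c,u,v)*d)+T[:3,3]
def proj(c,P):
    T=c['pose']; p=T[:3,:3].T@(np.asarray(P)-T[:3,3]); q=p[:2]/p[2]; q=q*(1+float(c['k1'])*(q@q)); return c['mtx'][:2,:2]@q+c['mtx'][:2,2]
def load(f): return dict(np.load('pics/'+f+'.npz'))
E
python3 - <<'E'
from h import *
a=snap('scene','s0');b=snap('top','t0')
cv2.imwrite('pics/st.png',np.hstack([cv2.imread('pics/s0.png'),cv2.imread('pics/t0.png')])[:, :])
print(env.observe(), env.grasp_offset); print(b['pose'],b['mtx'],b['k1'],a['pose'])
cv2.imwrite('pics/t0b.png',cv2.resize(b['image'][:,:,::-1],(800,600),interpolation=cv2.INTER_CUBIC))
E
```

```text
pics
{'clock': 0.1, 'qpos': array([ 7.81286677e+01,  2.20876062e+01,  3.87047338e-01, -2.37778551e-02,
       -6.84096611e+01, -1.48161409e+01]), 'dq': array([ 0.01457789, -0.08443955,  0.14125845,  0.14030274,  0.08128525,
        0.02219047]), 'tau': array([-5.29228837e-04, -3.93316054e+01,  1.88930440e+01,  4.19803396e+00,
       -2.55985200e-03,  7.60633753e-06]), 'position': array([0.28044405, 0.55791475, 0.20341799]), 'tool_rot': array([[ 8.93400887e-01, -4.49259676e-01, -7.73358195e-04],
       [-4.49260326e-01, -8.93399076e-01, -1.80314369e-03],
       [ 1.19162252e-04,  1.95836932e-03, -9.99998075e-01]]), 'ft_force': array([-0.3873146 , -0.07754142, -0.0576998 ]), 'wrist_torque': array([ 0.04748291, -0.00610205, -0.0051162 ]), 'grasp_force': 0.0, 'width': 1.0027272791991098} 0.0187
[[ 0.00976859 -0.98775838  0.15568544  0.43495426]
 [-0.99952018 -0.01422191 -0.02751638 -0.12493287]
 [ 0.02939368 -0.15534194 -0.98742336  1.05313724]
 [ 0.          0.          0.          1.        ]] [[497.8814433    0.         253.46800136]
 [  0.         497.8814433  192.82780076]
 [  0.           0.           1.        ]] -0.20731780922611226 [[ 0.84824995 -0.24063846  0.47176811  0.09407758]
 [-0.52929704 -0.41514276  0.73993319 -0.88385567]
 [ 0.01779473 -0.87735376 -0.47951405  0.55711602]
 [ 0.          0.          0.          1.        ]]
```

View pics/t0b.png

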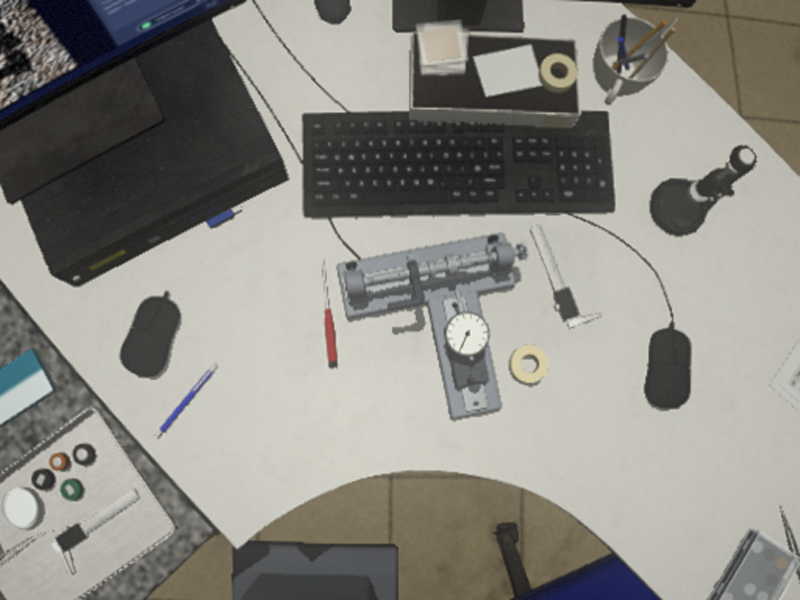

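View pics/s0.png

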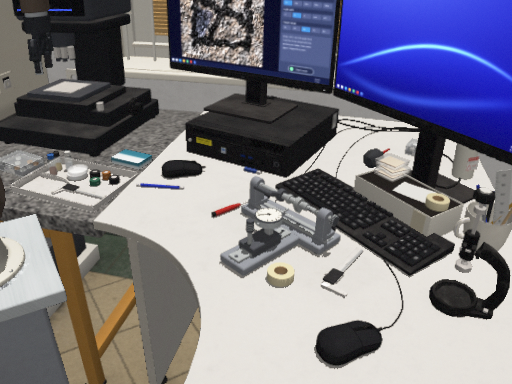

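The top view shows the bench centres with the headstock at left (355,275), the knurled nut at right (520,250), the dial at (467,333), the grip below it near (468,365), and the dog tail near (408,328). I'll enlarge it.

```bash
python3 - <<'E'
from h import *
b=load('t0'); im=b['image'][140:275,205:350,::-1]
cv2.imwrite('pics/t0c.png',cv2.resize(im,None,fx=4.4,fy=4.4,interpolation=cv2.INTER_CUBIC)[:600])
for n,u,v,z in [('arm end L',453,418,.024),('arm end R',499,410,.024),('nut',520,250,.075),('hs',350,278,.09),('grip',468,367,.094),('tail',408,328,.08),('dial',467,333,.09)]:
    u*=.64;v*=.64; print(n,pz(b,u,v,z),pd(b,u,v))
E
```

```text
arm end L [ 0.44245319 -0.2302971   0.024     ] [ 0.44264724 -0.23302366 -0.00263152]
arm end R [ 0.4532541  -0.29162132  0.024     ] [ 0.45366053 -0.29532332  0.00114381]
nut [ 0.65905659 -0.31287043  0.075     ] [ 0.65661389 -0.31082192  0.08566164]
hs [ 0.61565427 -0.09350784  0.09      ] [ 0.61548866 -0.09353664  0.09088274]
grip [ 0.50501537 -0.24169571  0.094     ] [ 0.5088934  -0.24815879  0.04090963]
tail [ 0.55451523 -0.16746607  0.08      ] [ 5.64279933e-01 -1.70939812e-01  5.22601973e-04]
dial [ 0.54791324 -0.24101856  0.09      ] [ 0.54860638 -0.24173089  0.08408996]
```

View pics/t0c.png

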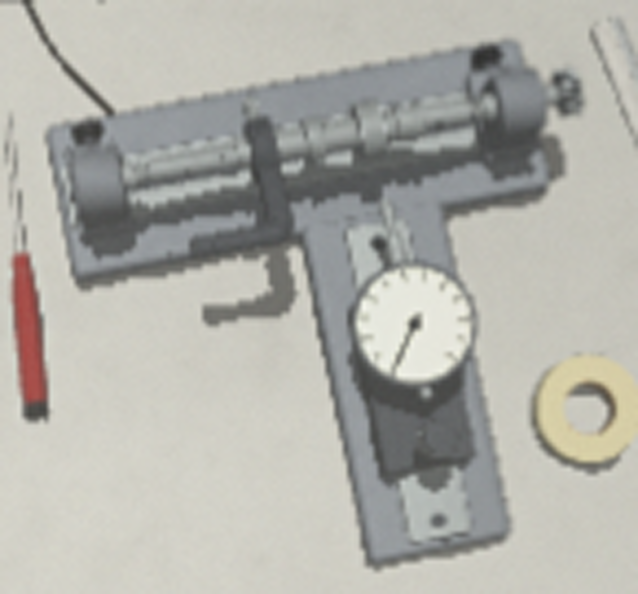

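The enlarged crop shows the bed corners at (52,130), (80,285), (548,190) and (520,42), and the arm end at (370,565) and (508,540). The dog tail is a dark bar from (285,235) to (190,245). The dark grip is about (425,440), hard to tell from the slide. I'll fit the bench frame to the corners and check it with depth.

```bash
cat >> h.py <<'E'
def fitframe(c,pts):  # pts: (u,v,lx,ly,z)
    W=np.array([pz(c,u,v,z)[:2] for u,v,_,_,z in pts]); L=np.array([[a,b] for _,_,a,b,_ in pts])
    Lc,Wc=L-L.mean(0),W-W.mean(0); H=Lc.T@Wc; th=np.arctan2(H[0,1]-H[1,0],H[0,0]+H[1,1])
    R=np.array([[np.cos(th),-np.sin(th)],[np.sin(th),np.cos(th)]]); t=W.mean(0)-R@L.mean(0)
    return R,t,np.degrees(th),W-(L@R.T+t)
E
python3 - <<'E'
from h import *
b=load('t0'); C=lambda u,v:(205+u/4.4,140+v/4.4)
pts=[(*C(52,130),.038,.118,.024),(*C(80,285),-.038,.118,.024),(*C(548,190),-.038,-.118,.024),(*C(520,42),.038,-.118,.024),(*C(370,565),-.194,.007,.024),(*C(508,540),-.194,-.063,.024)]
R,t,th,res=fitframe(b,pts); print(t,th); print((res*1000).round(1))
# local-frame height map around the grip and tail
T=b['pose']; P=[]
for v in range(140,275):
    for u in range(205,350):
        if b['depth'][v,u]>0:
            p=pd(b,u,v); l=R.T@(p[:2]-t); P.append((*l,p[2],u,v))
P=np.array(P)
for nm,x0,x1,y0,y1,z0 in [('high near grip',-.2,-.10,-.08,.03,.07),('tail',-.08,.06,0.0,.085,.06),('slide',-.19,-.10,-.08,.03,.035)]:
    q=P[(P[:,0]>x0)&(P[:,0]<x1)&(P[:,1]>y0)&(P[:,1]<y1)&(P[:,2]>z0)]
    print(nm,len(q)); 
    import itertools
    for k in range(0,len(q),max(1,len(q)//22)): print((q[k,:3]*1000).round(0),q[k,3:])
E
```

```text
[ 0.6320877  -0.19556872] 11.561331126404873
[[ 0.1 -3.5]
 [-0.1 -3.2]
 [ 1.7  4. ]
 [ 0.3  1.4]
 [-0.  -1. ]
 [-2.1  2.3]]
high near grip 275
[-100.  -45.   86.] [308. 216.]
[-103.  -48.   85.] [310. 217.]
[-103.  -40.   84.] [306. 218.]
[-102.  -23.   83.] [297. 219.]
[-107.  -45.   89.] [309. 219.]
[-103.  -20.   85.] [296. 220.]
[-108.  -43.   85.] [308. 220.]
[-105.  -18.   86.] [295. 221.]
[-109.  -41.   84.] [307. 221.]
[-107.  -19.   86.] [296. 222.]
[-112.  -42.   86.] [308. 222.]
[-110.  -23.   83.] [298. 223.]
[-109.   -6.   88.] [290. 224.]
[-113.  -30.   85.] [302. 224.]
[-113.  -16.   84.] [295. 225.]
[-113.  -11.   76.] [292. 226.]
[-118.  -33.   85.] [304. 226.]
[-121.  -30.   78.] [302. 228.]
[-138.  -29.   97.] [305. 236.]
[-139.  -21.   83.] [300. 238.]
[-143.  -25.   95.] [303. 239.]
[-146.  -30.   98.] [306. 240.]
[-147.  -21.   83.] [301. 242.]
tail 493
[28. 25. 66.] [260. 162.]
[13. 23. 85.] [263. 167.]
[ 6.  4. 78.] [273. 169.]
[ 4. 25. 90.] [263. 171.]
[ 0. 18. 90.] [267. 172.]
[-1. 22. 89.] [265. 173.]
[ 2. 37. 78.] [257. 174.]
[ 5. 63. 81.] [244. 175.]
[-5.
[... 455 characters left out ...]
05.  -48.   85.] [310. 218.]
[-102.  -12.   83.] [292. 220.]
[-105.  -18.   86.] [295. 221.]
[-109.  -27.   85.] [300. 222.]
[-112.  -36.   84.] [305. 223.]
[-107.   -7.   43.] [288. 225.]
[-114.  -14.   84.] [294. 226.]
[-118.  -25.   86.] [300. 227.]
[-120.  -43.   37.] [306. 228.]
[-118.  -12.   42.] [291. 230.]
[-123.  -23.   42.] [297. 231.]
[-127.  -37.   41.] [304. 232.]
[-132.  -49.   41.] [310. 233.]
[-130.  -18.   41.] [295. 235.]
[-136.  -24.   79.] [301. 236.]
[-141.  -33.   99.] [307. 237.]
[-136.   -8.   38.] [291. 239.]
[-141.  -22.   41.] [298. 240.]
[-147.  -26.   96.] [304. 241.]
[-150.  -45.   41.] [310. 242.]
[-148.  -13.   46.] [295. 244.]
[-153.  -30.   40.] [303. 245.]
```

>>> carry_out:
  series:
    - [[1,0.557,0.625,0.013,0,0,2.473],[1,0.557,0.625,0.013,0,0,2.473],[1,0.557,0.625,0.013,0,0,2.473],[1,0.557,0.625,0.013,0,0,2.473],[1,0.557,0.625,0.013,0,0,2.473],[1,0.557,0.625,0.013,0,0,2.473],[1,0.557,0.625,0.013,0,0,2.473],[1,0.557,0.625,0.013,0,0,2.473],[1,0.557,0.625,0.013,0,0,2.473],[1,0.557,0.625,0.013,0,0,2.473],[1,0.557,0.625,0.013,0,0,2.473],[1,0.557,0.625,0.013,0,0,2.473],[1,0.557,0.625,0.013,0,0,2.473],[1,0.557,0.625,0.013,0,0,2.473],[1,0.557,0.625,0.013,0,0,2.473],[1,0.557,0.625,0.013,0,0,2.473],[1,0.557,0.625,0.013,0,0,2.473],[1,0.557,0.625,0.013,0,0,2.473],[1,0.557,0.625,0.013,0,0,2.473],[1,0.557,0.625,0.013,0,0,2.473]]
  squeeze: 20

```text
clock: 2.1
position: [0.4972, -0.2494, 0.1911]
tool_rot: [[-0.979, -0.202, -0.001], [-0.202, 0.979, 0.0], [0.001, 0.001, -1.0]]
ft_force: [-1.0, 0.4, 0.5]
width: 0.999
grasp_force: 0.0
```

```bash
python3 - <<'E'
from h import *
o=env.observe(); print(o['clock'],o['position'],o['tool_rot'],o['qpos'])
c=snap('wrist','w1',None,1.5); print(c['pose'],c['mtx'])
E
```

```text
2.1 [ 0.49716049 -0.24941619  0.19114587] [[-9.79320893e-01 -2.02311565e-01 -7.87227706e-04]
 [-2.02311969e-01  9.79321011e-01  4.72983734e-04]
 [ 6.75258553e-04  6.22468440e-04 -9.99999578e-01]] [-9.95731503e+00  1.59741217e+01 -1.04776756e+01 -2.10926385e-02
 -6.35973156e+01 -6.83611174e+01]
[[-0.20300469  0.94423627  0.25924305  0.4297985 ]
 [ 0.97917695  0.19541792  0.05499406 -0.26388436]
 [ 0.00126666  0.26500887 -0.96424514  0.36179482]
 [ 0.          0.          0.          1.        ]] [[276.5124162    0.         260.61930774]
 [  0.         276.5124162  193.75627084]
 [  0.           0.           1.        ]]
```

View pics/w1.png

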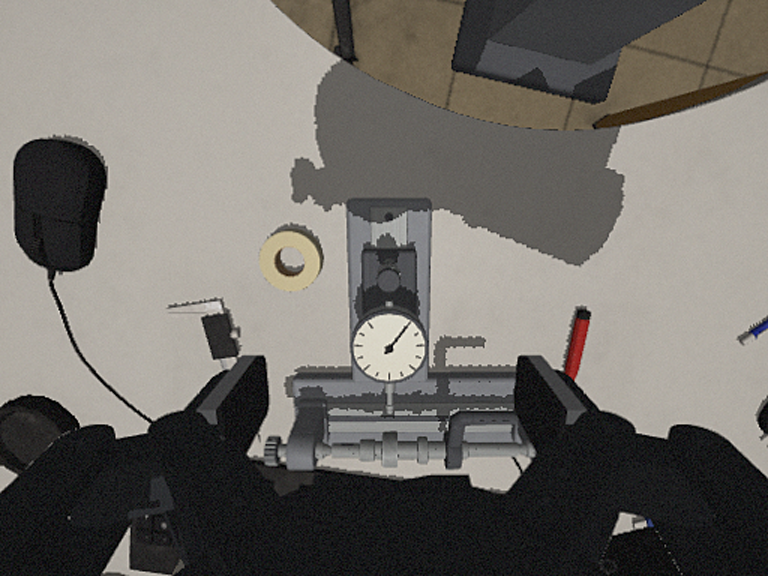

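The wrist view shows the knob top at (389,281), the dial centre at (389,348) with its needle to (408,322), which is about 36° and so zero. The plunger tip is at (389,414), the dog tail runs from (450,418) to (515,420), and the arm-end corners are at (348,200) and (432,200).

```bash
python3 - <<'E'
from h import *
b=load('w1'); th=np.radians(11.6); R=np.array([[np.cos(th),-np.sin(th)],[np.sin(th),np.cos(th)]]); t=np.array([.6321,-.1956])
o=np.array([0.49716,-0.2494]);
for n,u,v,z in [('armL',348,200,.024),('armR',432,200,.024),('knob',389,281,.094),('dial',389,348,.086),('tip',389,414,.075),('cam',390,448,.09),('nut',272,452,.08),('hs line',530,453,.08),('tail0',455,420,.1),('tail1',512,420,.1),('dogarm',455,440,.09)]:
    p=pz(b,u/1.5,v/1.5,z); q=pd(b,u/1.5,v/1.5); print(n,p.round(4),'local',(R.T@(p[:2]-t)).round(4),'depth z',q[2].round(3),(R.T@(q[:2]-t)).round(4))
print(R.T@(o-t))
E
```

```text
armL [ 0.4541 -0.2934  0.024 ] local [-0.194 -0.06 ] depth z 0.02 [-0.1938 -0.0604]
armR [ 0.4405 -0.2278  0.024 ] local [-0.1941  0.007 ] depth z -0.0 [-0.1929  0.0094]
knob [ 0.4955 -0.2512  0.094 ] local [-0.1449 -0.027 ] depth z 0.096 [-0.1454 -0.027 ]
dial [ 0.546  -0.2408  0.086 ] local [-0.0934 -0.027 ] depth z 0.087 [-0.094 -0.027]
tip [ 0.6053 -0.2287  0.075 ] local [-0.0329 -0.027 ] depth z 0.024 [-0.0009 -0.0271]
cam [ 0.6248 -0.2238  0.09  ] local [-0.0129 -0.0262] depth z 0.085 [-0.0094 -0.0262]
nut [ 0.6548 -0.3133  0.08  ] local [-0.0014 -0.1199] depth z 0.086 [-0.0057 -0.118 ]
hs line [ 0.6144 -0.1122  0.08  ] local [-0.0006  0.0853] depth z 0.081 [-0.0015  0.0848]
tail0 [ 0.5853 -0.1843  0.1   ] local [-0.0436  0.0205] depth z 0.099 [-0.0428  0.0207]
tail1 [ 0.5771 -0.144   0.1   ] local [-0.0435  0.0616] depth z 0.1 [-0.0436  0.0616]
dogarm [ 0.608 -0.177  0.09 ] local [-0.0199  0.0231] depth z 0.093 [-0.022   0.0225]
[-0.14300188 -0.02556769]
```

>>> carry_out:
  series:
    - [[1,0.0015,-0.002,0.04,0,0,0],[0.5,0.0015,-0.002,0.08,0,0,0],[0.2,0.0015,-0.002,0.11,0,0,0],[0,0.0015,-0.002,0.127,0,0,0],[0,0.0015,-0.002,0.127,0,0,0],[-0.4,0.0015,-0.002,0.127,0,0,0],[-0.6,0.0015,-0.002,0.127,0,0,0],[-0.8,0.0015,-0.002,0.127,0,0,0],[-1,0.0015,-0.002,0.127,0,0,0],[-1,0.0015,-0.002,0.127,0,0,0],[-1,0.0015,-0.002,0.127,0,0,0],[-1,0.0015,-0.002,0.127,0,0,0],[-1,0.0015,-0.002,0.127,0,0,0],[-1,0.0015,-0.002,0.127,0,0,0]]
  squeeze: 25

```text
clock: 3.55
position: [0.4987, -0.2528, 0.0672]
tool_rot: [[-0.979, -0.202, 0.006], [-0.202, 0.979, -0.002], [-0.005, -0.003, -1.0]]
ft_force: [0.3, 2.1, 5.9]
width: 0.002
grasp_force: 3.1
```

```bash
python3 - <<'E'
from h import *
c=snap('wrist','w2',None,1.5); print(c['depth'].shape)
E
```

```text
(384, 512)
```

View pics/w2.png

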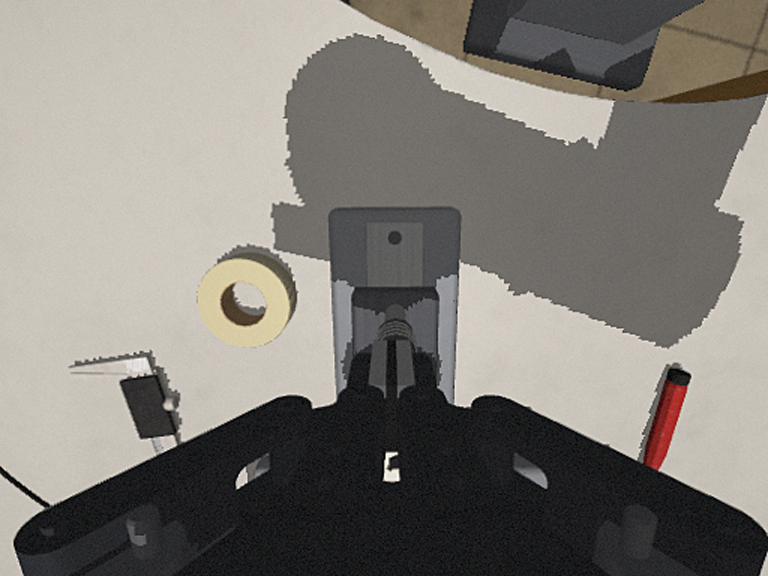

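The fingers shut at zero width. The ringed knob stands at about (396,320), on the robot side of the fingers. I'll measure where it is now.

```bash
python3 - <<'E'
from h import *
b=load('w2'); th=np.radians(11.6); R=np.array([[np.cos(th),-np.sin(th)],[np.sin(th),np.cos(th)]]); t=np.array([.6321,-.1956])
o=env.observe(); print(o['position'],o['ft_force'],o['width'],o['grasp_force'],R.T@(o['position'][:2]-t))
for u,v in [(395,240),(396,308),(396,315),(396,322),(396,330),(396,338),(396,348),(385,365),(405,365),(385,385),(405,385),(395,365),(360,300),(360,370)]:
    q=pd(b,u/1.5,v/1.5); print(u,v,q[2].round(3),(R.T@(q[:2]-t)).round(4))
for P in [(.024,-.194,.007),(.024,-.194,-.063),(.094,-.1445,-.0278),(.068,-.1445,-.0278)]:
    w=R@np.array(P[1:])+t; print(P,proj(b,[*w,P[0]])*1.5)
im=b['image'][180:270,220:310,::-1]
g=cv2.resize(im,(540,540),interpolation=cv2.INTER_CUBIC); g=(255*(g/255.)**.5).astype('uint8')
c=snap('top','t2',(205,140,350,275),4); a=cv2.imread('pics/t2.png'); a=(255*(a/255.)**.7).astype('uint8')
s=snap('scene','s2'); sc=cv2.resize(s['image'][170:280,210:350,::-1],None,fx=3,fy=3,interpolation=cv2.INTER_CUBIC)
sc=(255*(sc/255.)**.7).astype('uint8')
canvas=np.zeros((600,800,3),'uint8'); g=g[:380,:380] if 0 else cv2.resize(g,(370,370)); canvas[:370,:370]=g; canvas[:330,375:795]=sc
a=cv2.resize(a,(290,270)); canvas[330:600,400:690]=a; cv2.imwrite('pics/m2.png',canvas)
E
```

```text
[ 0.49868059 -0.25277525  0.06719709] [0.90043795 2.23285603 6.08878534] -2.3996384174102224e-05 3.0524568432883825 [-0.14219103 -0.02917976]
395 240 0.027 [-0.1797 -0.0275]
396 308 0.048 [-0.1502 -0.0271]
396 315 0.058 [-0.1501 -0.0272]
396 322 0.077 [-0.1537 -0.0274]
396 330 0.086 [-0.1535 -0.0275]
396 338 0.093 [-0.153  -0.0275]
396 348 0.107 [-0.1551 -0.0277]
385 365 0.119 [-0.1545 -0.0312]
405 365 0.12 [-0.1553 -0.025 ]
385 385 0.132 [-0.1549 -0.031 ]
405 385 0.132 [-0.155  -0.0254]
395 365 0.12 [-0.1553 -0.0281]
360 300 0.04 [-0.1518 -0.0449]
360 370 0.115 [-0.151  -0.0394]
(0.024, -0.194, 0.007) [463.04976866 211.36206035]
(0.024, -0.194, -0.063) [325.27024266 211.04951705]
(0.094, -0.1445, -0.0278) [395.16109638 360.17959046]
(0.068, -0.1445, -0.0278) [394.69785242 334.53073132]
```

View pics/m2.png

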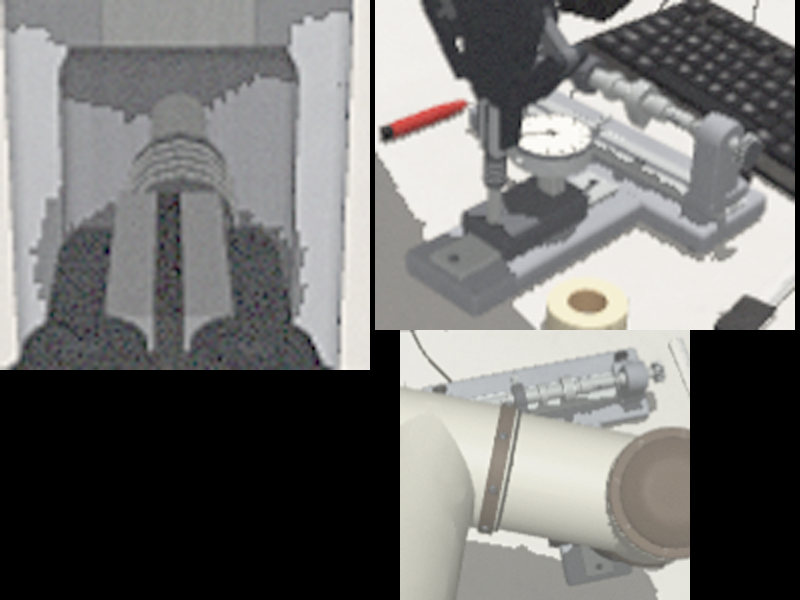

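```bash
python3 - <<'E'
from h import *
s=load('s2'); b=load('w2'); th=np.radians(11.6); R=np.array([[np.cos(th),-np.sin(th)],[np.sin(th),np.cos(th)]]); t=np.array([.6321,-.1956])
K=R@np.array([-.1445,-.0278])+t
for n,P in [('TCP',(.4987,-.2528,.067)),('TCP+30',(.4987,-.2528,.097)),('knob top',(*K,.094)),('knob bot',(*K,.068)),('post',(*K,.05))]:
    u=proj(s,P); print(n,u.round(1),'mosaic',((u-[210,170])*3+[375,0]).round(), 'wrist',(proj(b,P)*1.5).round())
p=proj(s,(*K,.08))
for v in range(int(p[1])-22,int(p[1])+18,2):
    q=[pd(s,int(p[0])+d,v) for d in (-5,-2,0,2,5)]; print(v,[(int(a[2]*1000),*(1000*(R.T@(a[:2]-t))).round().astype(int)) for a in q])
E
```

```text
TCP [251.  230.5] mosaic [498. 182.] wrist [391. 339.]
TCP+30 [251.3 217.4] mosaic [499. 142.] wrist [391. 369.]
knob top [249.8 218.9] mosaic [495. 147.] wrist [395. 360.]
knob bot [249.6 230.2] mosaic [494. 181.] wrist [395. 335.]
post [249.5 237.9] mosaic [493. 204.] wrist [394. 321.]
203 [(126, np.int64(-150), np.int64(-17)), (130, np.int64(-151), np.int64(-26)), (137, np.int64(-157), np.int64(-37)), (137, np.int64(-154), np.int64(-40)), (140, np.int64(-154), np.int64(-47))]
205 [(122, np.int64(-150), np.int64(-17)), (129, np.int64(-155), np.int64(-30)), (132, np.int64(-155), np.int64(-36)), (133, np.int64(-154), np.int64(-40)), (134, np.int64(-151), np.int64(-45))]
207 [(118, np.int64(-150), np.int64(-17)), (125, np.int64(-155), np.int64(-30)), (126, np.int64(-153), np.int64(-34)), (125, np.int64(-150), np.int64(-36)), (127, np.int64(-147), np.int64(-41))]
209 [(114, np.int64(-151), np.int64(-18)), (120, np.int64(-154), np.int64(-30)), (121, np.int64(-152), np.int64(-33)), (123, np.int64(-152), np.int64(-38)), (124, np.int64(-149), np.int64(-43))]
211 [(110, np.int64(-151), np.i
[... 2298 characters left out ...]
148), np.int64(-25)), (57, np.int64(-146), np.int64(-28)), (59, np.int64(-145), np.int64(-33)), (38, np.int64(-118), np.int64(-14))]
237 [(-1, np.int64(-98), np.int64(38)), (53, np.int64(-149), np.int64(-26)), (54, np.int64(-148), np.int64(-30)), (54, np.int64(-145), np.int64(-33)), (36, np.int64(-122), np.int64(-18))]
239 [(39, np.int64(-144), np.int64(-12)), (49, np.int64(-151), np.int64(-27)), (51, np.int64(-149), np.int64(-31)), (48, np.int64(-143), np.int64(-31)), (37, np.int64(-127), np.int64(-23))]
241 [(36, np.int64(-147), np.int64(-15)), (46, np.int64(-152), np.int64(-29)), (44, np.int64(-147), np.int64(-29)), (45, np.int64(-145), np.int64(-33)), (38, np.int64(-133), np.int64(-29))]
```

```bash
python3 - <<'E'
from h import *
b=load('w1'); th=np.radians(11.6); R=np.array([[np.cos(th),-np.sin(th)],[np.sin(th),np.cos(th)]]); t=np.array([.6321,-.1956])
for u,v in [(262,358),(255,358),(262,370),(262,400),(240,375),(240,358),(520,358),(528,358),(520,380),(520,400),(540,370)]:
    q=pd(b,u/1.5,v/1.5); print(u,v,q[2].round(3),(R.T@(q[:2]-t)).round(4))
o=env.observe(); print(o['clock'],o['position'],o['ft_force'],o['width'],o['qpos'],o['tau'])
E
```

```text
262 358 0.234 [-0.1534 -0.0691]
255 358 0.239 [-0.1557 -0.0697]
262 370 0.235 [-0.1495 -0.0691]
262 400 0.239 [-0.1406 -0.0686]
240 375 0.25 [-0.1553 -0.0707]
240 358 0.241 [-0.1563 -0.074 ]
520 358 0.237 [-0.1545  0.0165]
528 358 0.239 [-0.1557  0.0183]
520 380 0.238 [-0.1475  0.0166]
520 400 0.241 [-0.1414  0.0165]
540 370 0.249 [-0.1561  0.0188]
3.7 [ 0.49867643 -0.25279319  0.06720273] [1.1450585  1.87493798 5.82456852] 0.0036267229875628767 [-1.02545219e+01  2.34480390e+01 -1.94547820e+01  4.36818913e-02
 -4.67662946e+01 -6.81044755e+01] [-7.22679701e-01 -3.32132328e+01  1.31343287e+01  2.92196654e+00
  9.29670478e-02  3.67067114e-04]
```

The open fingertips measured at z≈0.235 while the TCP read 0.191. So the real tips sit about 28 mm (shut) above the reported TCP, and they only rested on top of the knob. I'll lift, open and regrasp 26 mm lower.

>>> carry_out:
  series:
    - [[-1,0,0,-0.02,0,0,0],[-0.5,0,0,-0.045,0,0,0],[0,0,0,-0.045,0,0,0],[0.1,0,0,-0.045,0,0,0],[0.1,0,0,-0.045,0,0,0],[0.1,0,0,-0.015,0,0,0],[0.1,0,0,0.01,0,0,0],[0,0,0,0.026,0,0,0],[0,0,0,0.026,0,0,0],[-0.3,0,0,0.026,0,0,0],[-0.5,0,0,0.026,0,0,0],[-0.7,0,0,0.026,0,0,0],[-1,0,0,0.026,0,0,0],[-1,0,0,0.026,0,0,0],[-1,0,0,0.026,0,0,0],[-1,0,0,0.026,0,0,0]]
  squeeze: 25

```text
clock: 5.3
position: [0.497, -0.2515, 0.0394]
tool_rot: [[-0.98, -0.201, 0.002], [-0.201, 0.98, 0.001], [-0.002, 0.001, -1.0]]
ft_force: [-0.6, 5.7, 1.6]
width: 0.177
grasp_force: 24.9
```

>>> carry_out:
  series:
    - [[-1,-0.002,0,0,0,0,0],[-1,-0.004,0,0,0,0,0],[-1,-0.006,0,0,0,0,0],[-1,-0.008,0,0,0,0,0],[-1,-0.01,0,0,0,0,0],[-1,-0.012,0,0,0,0,0],[-1,-0.012,0,0,0,0,0],[-1,-0.012,0,0,0,0,0]]

```text
clock: 6.1
position: [0.5062, -0.2495, 0.0394]
tool_rot: [[-0.98, -0.201, -0.004], [-0.201, 0.98, 0.001], [0.003, 0.002, -1.0]]
ft_force: [-6.8, 3.7, 7.4]
width: 0.175
grasp_force: 25.3
```

```bash
cat >> h.py <<'E'
TH=np.radians(11.6); R=np.array([[np.cos(TH),-np.sin(TH)],[np.sin(TH),np.cos(TH)]]); t0=np.array([.6321,-.1956])
def loc(p): return R.T@(np.asarray(p)[:2]-t0)
def wld(x,y,z): return np.array([*(R@np.array([x,y])+t0),z])
def dial(c,ctr,z,out,n=240,half=.034):
    """rectified dial seen from above, up = local -x (grip), right = local +y... 'ctr' local x,y"""
    im=np.zeros((n,n,2),np.float32)
    for i in range(n):
        for j in range(n):
            dx=-(n/2-i)/(n/2)*half; dy=(j-n/2)/(n/2)*half
            im[i,j]=proj(c,wld(ctr[0]+dx,ctr[1]+dy,z))
    r=cv2.remap(c['image'][:,:,::-1].copy(),im[:,:,0],im[:,:,1],cv2.INTER_CUBIC); cv2.imwrite('pics/'+out+'.png',r); return r
def needle(r,half=.034):
    g=r.astype(float).mean(2); n=g.shape[0]; best=[]
    for a in np.arange(0,360,1):
        v=[]
        for rad in np.linspace(.004,.016,20):
            k=rad/half*n/2; y=n/2-k*np.cos(np.radians(a)); x=n/2+k*np.sin(np.radians(a)); v.append(g[int(round(y)),int(round(x))])
        best.append(np.mean(v))
    b=np.array(best); b=(b+np.roll(b,1)+np.roll(b,-1)+np.roll(b,2)+np.roll(b,-2))/5; a=int(b.argmin()); 
    w=np.clip(np.median(b)-b,0,None); idx=np.arange(a-14,a+15); ww=w[idx%360]; return (ww*idx).sum()/ww.sum(), b.min(), np.median(b)
E
python3 - <<'E'
from h import *
o=env.observe(); print(o['position'],loc(o['position']),o['ft_force'])
w=load('w1'); r0=dial(w,(-.0937,-.0275),.086,'d_w1'); print('w1',needle(r0))
s0=load('s0'); r1=dial(s0,(-.0937,-.0275),.086,'d_s0'); print('s0',needle(r1))
s=snap('scene','s3'); d=loc(o['position'])[0]+.1445; r2=dial(s,(-.0937+.012,-.0275),.086,'d_s3'); print('s3',needle(r2))
cv2.imwrite('pics/dd.png',np.hstack([r0,r1,r2]))
E
```

```text
[ 0.50622003 -0.24951342  0.03943435] [-0.1341497  -0.02750057] [-6.80494323  3.70801986  7.37779253]
w1 (np.float64(38.78691764124432), np.float64(38.413333333333334), np.float64(209.86499999999998))
s0 (np.float64(26.429741304889973), np.float64(178.3766666666667), np.float64(237.12))
s3 (np.float64(159.51964233647584), np.float64(22.080000000000002), np.float64(29.785000000000004))
```

View pics/dd.png

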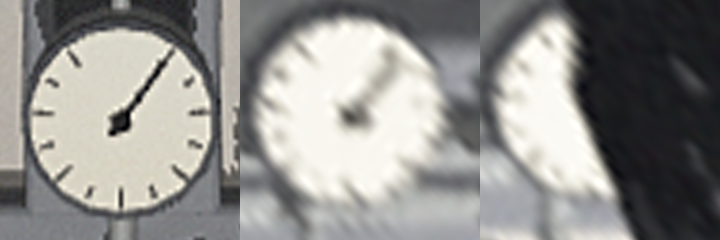

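>>> carry_out:
  series:
    - [[-1,-0.002,0,0,0,0,0],[-1,-0.004,0,0,0,0,0],[-1,-0.006,0,0,0,0,0],[-1,-0.008,0,0,0,0,0],[-1,-0.01,0,0,0,0,0],[-1,-0.01,0,0,0,0,0],[-1,-0.01,0,0,0,0,0],[-0.5,-0.008,0,0,0,0,0],[0,-0.008,0,0,0,0,0],[0.1,-0.008,0,0,0,0,0],[0.1,-0.008,0,-0.03,0,0,0],[0.1,-0.008,0,-0.07,0,0,0],[0.5,0,0,-0.11,0,0,0],[1,0,0,-0.15,0,0,0],[1,0,0,-0.15,0,0,0],[1,0,0,-0.15,0,0,0],[1,0,0,-0.15,0,0,0]]

```text
clock: 7.85
position: [0.5077, -0.2498, 0.1872]
tool_rot: [[-0.98, -0.201, -0.002], [-0.201, 0.98, 0.001], [0.002, 0.001, -1.0]]
ft_force: [-0.4, 0.1, -1.0]
width: 1.002
grasp_force: 0.0
```

```bash
python3 - <<'E'
from h import *
o=env.observe(); print(o['clock'],o['position'],loc(o['position']),o['ft_force'],o['width'])
w=snap('wrist','w4',None,1.5)
# find dial centre: bright blob
g=w['image'].min(2); m=(g>200).astype('uint8'); n,l,st,ce=cv2.connectedComponentsWithStats(m)
for i in range(1,n):
    if st[i,4]>600:
        p=pz(w,*ce[i],.086); print(ce[i]*1.5,st[i],loc(p))
        if 1500<st[i,4]<4500: r=dial(w,loc(p),.086,'d_w4'); print(needle(r))
E
```

```text
7.85 [ 0.50766085 -0.24977807  0.18724614] [-0.13279152 -0.02804954] [-0.4462636   0.11307007 -1.03153347] 1.0016377873342146
```

```bash
python3 - <<'E'
from h import *
w=load('w4'); m=cv2.imread('pics/w4.png')[180:560,230:560]
d0=loc(pz(w,260,225,.086)); print(d0)
for x in (-.0735,-.0755,-.0715): 
    r=dial(w,(x,-.0275),.086,'d_w4'); print(x,needle(r)); m=np.hstack([m,cv2.copyMakeBorder(r,0,140,0,0,cv2.BORDER_CONSTANT)]) if x==-.0735 else m
cv2.imwrite('pics/m4.png',m)
E
```

```text
[-0.09296093 -0.02877005]
-0.0735 (np.float64(36.46705951712286), np.float64(29.04333333333334), np.float64(209.5233333333333))
-0.0755 (np.float64(44.09719065534545), np.float64(54.493333333333325), np.float64(210.135))
-0.0715 (np.float64(29.046952830470893), np.float64(36.00333333333334), np.float64(208.3816666666667))
```

View pics/m4.png

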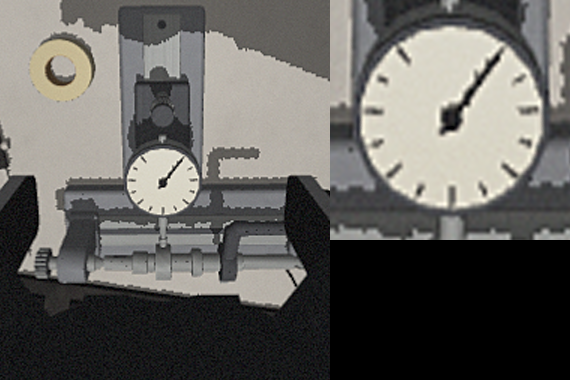

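The needle still reads zero (about 37°), with the plunger tip at (163,245) almost at the cam. I'll regrip the knob and push a little more.

>>> carry_out:
  series:
    - [[0.5,-0.008,0,0.04,0,0,0],[0.1,-0.008,0,0.08,0,0,0],[0.1,-0.008,0,0.12,0,0,0],[0.1,-0.008,0,0.149,0,0,0],[0,-0.008,0,0.149,0,0,0],[-0.3,-0.008,0,0.149,0,0,0],[-0.5,-0.008,0,0.149,0,0,0],[-0.7,-0.008,0,0.149,0,0,0],[-1,-0.008,0,0.149,0,0,0],[-1,-0.008,0,0.149,0,0,0],[-1,-0.008,0,0.149,0,0,0],[-1,-0.008,0,0.149,0,0,0]]

```text
clock: 9.1
position: [0.5172, -0.2473, 0.0413]
tool_rot: [[-0.98, -0.201, 0.003], [-0.201, 0.98, 0.001], [-0.004, 0.0, -1.0]]
ft_force: [-0.3, 4.8, 0.7]
width: 0.174
grasp_force: 25.0
```

>>> carry_out:
  series:
    - [[-1,-0.0015,0,0,0,0,0],[-1,-0.003,0,0,0,0,0],[-1,-0.0045,0,0,0,0,0],[-1,-0.0045,0,0,0,0,0],[-1,-0.0045,0,0,0,0,0]]

```text
clock: 9.6
position: [0.5186, -0.2469, 0.0412]
tool_rot: [[-0.98, -0.201, -0.003], [-0.201, 0.98, 0.001], [0.003, 0.002, -1.0]]
ft_force: [-5.6, 4.0, 6.7]
width: 0.177
grasp_force: 25.6
```

>>> carry_out:
  series:
    - [[-1,-0.001,0,0,0,0,0],[-1,-0.002,0,0,0,0,0],[-1,-0.002,0,0,0,0,0],[-1,-0.002,0,0,0,0,0]]

```text
clock: 10.0
position: [0.5202, -0.2465, 0.0412]
tool_rot: [[-0.98, -0.201, -0.004], [-0.201, 0.98, 0.001], [0.003, 0.002, -1.0]]
ft_force: [-6.4, 5.1, 7.4]
width: 0.176
grasp_force: 25.6
```

>>> carry_out:
  series:
    - [[-0.5,0.002,0,0,0,0,0],[0,0.002,0,0,0,0,0],[0.1,0.002,0,0,0,0,0],[0.1,0.002,0,-0.03,0,0,0],[0.1,0.005,0,-0.07,0,0,0],[0.5,0.008,0,-0.11,0,0,0],[1,0.01,0,-0.15,0,0,0],[1,0.01,0,-0.15,0,0,0],[1,0.01,0,-0.15,0,0,0],[1,0.01,0,-0.15,0,0,0]]

```text
clock: 11.0
position: [0.5121, -0.2489, 0.1883]
tool_rot: [[-0.98, -0.201, -0.002], [-0.201, 0.98, 0.001], [0.002, 0.001, -1.0]]
ft_force: [-0.1, 0.8, -0.7]
width: 1.004
grasp_force: 0.0
```

```bash
cat >> h.py <<'E'
def read_dial(c,guess,out='d'):
    g=np.array(guess,float)
    for k in range(3):
        r=dial(c,g,.086,out); m=(r.min(2)>150).astype('uint8'); n,l,st,ce=cv2.connectedComponentsWithStats(m)
        i=1+np.argmax(st[1:,4]); pts=cv2.findNonZero((l==i).astype('uint8')); (x,y),rad=cv2.minEnclosingCircle(cv2.convexHull(pts))
        g+= [(y-120)/120*.034,(x-120)/120*.034]
    return g.round(4),rad/120*34,needle(r),r
E
python3 - <<'E'
from h import *
o=env.observe(); print(o['clock'],o['position'],loc(o['position']))
w=snap('wrist','w5')
for f,x in (('w1',-.0937),('w4',-.0735),('w5',-.071)): a=read_dial(load(f),(x,-.0275)); print(f,a[:3])
cv2.imwrite('pics/d5.png',a[3])
E
```

```text
11.0 [ 0.51214027 -0.24889657  0.18831888] [-0.12822634 -0.02808675]
w1 (array([-0.0938, -0.0274]), 25.9791561126709, (np.float64(38.55208713325342), np.float64(38.12333333333333), np.float64(209.65)))
w4 (array([-0.0743, -0.0271]), 25.987701161702475, (np.float64(37.64365282334335), np.float64(32.61333333333333), np.float64(209.36)))
w5 (array([-0.071 , -0.0272]), 25.965088017781575, (np.float64(93.5020821560168), np.float64(50.9), np.float64(209.96833333333333)))
```

Dial reads about 2.3 mm (93.5° against 38° at zero), so the first step is done. Next I'll move above the dog tail with the gripper turned 90° and then tilted 30°.

>>> carry_out:
  series:
    - [[0.5,-0.017,0.018,0,0,0,-0.4],[0.2,-0.033,0.036,0,0,0,-0.8],[0,-0.05,0.054,0.01,0,0,-1.2],[-0.2,-0.067,0.072,0.03,0,0,-1.571],[-0.3,-0.067,0.072,0.038,0,0,-1.571],[-0.3,-0.067,0.072,0.038,0,0,-1.571],[-0.3,-0.067,0.072,0.038,0,0,-1.571],[-0.3,-0.067,0.072,0.038,0,0,-1.571],[-0.3,-0.067,0.072,0.038,0,0,-1.571],[-0.3,-0.067,0.072,0.038,0,0,-1.571],[-0.3,-0.067,0.072,0.038,0,0,-1.571],[-0.3,-0.067,0.072,0.038,0,0,-1.571],[-0.3,-0.067,0.072,0.038,0,0,-1.571]]

```text
clock: 12.35
position: [0.5634, -0.1651, 0.1503]
tool_rot: [[0.2, -0.98, -0.002], [-0.98, -0.2, 0.0], [-0.0, 0.002, -1.0]]
ft_force: [-0.4, -0.3, -0.0]
width: 0.351
grasp_force: 0.0
```

>>> carry_out:
  series:
    - [[-0.3,0,0,0,0.15,0,0],[-0.3,0,0,0,0.3,0,0],[-0.3,0,0,0,0.45,0,0],[-0.3,0,0,0,0.524,0,0],[-0.3,0,0,0,0.524,0,0],[-0.3,0,0,0,0.524,0,0]]

```text
clock: 12.95
position: [0.5643, -0.1656, 0.1518]
tool_rot: [[0.201, -0.848, 0.49], [-0.98, -0.174, 0.1], [0.0, -0.5, -0.866]]
ft_force: [1.0, 0.6, 0.3]
width: 0.352
grasp_force: 0.0
```

```bash
python3 - <<'E'
from h import *
o=env.observe(); print(o['clock'],o['position'],loc(o['position']),o['qpos'].round(1)); print(o['tool_rot'].round(3))
w=snap('wrist','w6',None,1.5)
a=read_dial(w,(-.071,-.0272)); print(a[:3])
P=wld(-.041,.044,.0955); print('tail pred px',proj(w,P)*1.5, proj(w,wld(-.041,.027,.0955))*1.5, proj(w,wld(-.041,.061,.0955))*1.5)
E
```

```text
12.95 [ 0.56425651 -0.1656103   0.15183984] [-0.06042754  0.04301899] [ -6.5  10.9 -23.6 -19.2 -28.1  32.9]
[[ 0.201 -0.848  0.49 ]
 [-0.98  -0.174  0.1  ]
 [ 0.    -0.5   -0.866]]
(array([-0.0708, -0.0272]), 26.30079409281413, (np.float64(91.74454778112946), np.float64(31.043333333333333), np.float64(244.93666666666667)))
tail pred px [408.73941886 299.17536075] [409.09405061 270.45817316] [408.39381239 326.81928153]
```

View pics/w6.png

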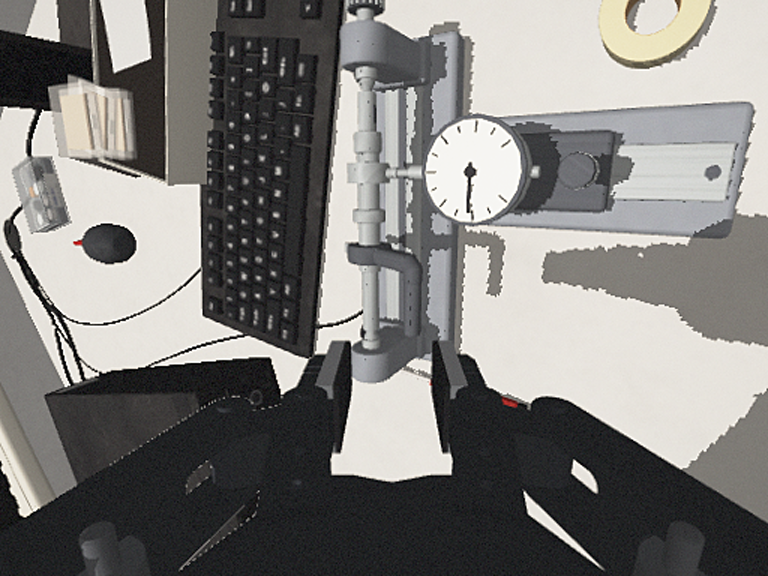

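The wrist view shows the tail bar at x≈412, y 265–335, where I predicted it, with the dial fully visible at about 2.25 mm. Now I'll advance and close on the tail.

>>> carry_out:
  series:
    - [[-0.3,-0.001,0.012,0.03,0,0,0],[-0.3,-0.001,0.012,0.06,0,0,0],[-0.3,-0.001,0.012,0.08,0,0,0],[-0.3,-0.001,0.012,0.098,0,0,0],[-0.3,-0.001,0.012,0.098,0,0,0],[-0.3,-0.001,0.012,0.098,0,0,0],[-0.5,-0.001,0.012,0.098,0,0,0],[-0.6,-0.001,0.012,0.098,0,0,0],[-0.7,-0.001,0.012,0.098,0,0,0],[-0.8,-0.001,0.012,0.098,0,0,0],[-1,-0.001,0.012,0.098,0,0,0],[-1,-0.001,0.012,0.098,0,0,0],[-1,-0.001,0.012,0.098,0,0,0]]
  squeeze: 20

```text
clock: 14.3
position: [0.6014, -0.1564, 0.061]
tool_rot: [[0.202, -0.848, 0.49], [-0.979, -0.175, 0.101], [0.0, -0.501, -0.866]]
ft_force: [-3.0, -0.3, 4.5]
width: 0.109
grasp_force: 19.8
```

```bash
python3 - <<'E'
from h import *
o=env.observe(); l=loc(o['position']); print(o['clock'],l,o['position'][2],o['qpos'].round(1),o['ft_force'],o['width'],o['grasp_force'])
w=snap('wrist','w7',None,1.5)
a=read_dial(w,(-.071,-.0272)); print(a[:3])
z=o['tool_rot'][:,2]
for d in (.028,.04,.047): p=o['position']-d*z; print(d,loc(p),p[2])
E
```

```text
14.3 [-0.02218235  0.0445989 ] 0.06100208098028699 [ -6.   21.4 -22.5 -27.2 -19.3  41.3] [-2.97591435 -0.25695196  4.48274172] 0.10924173817907529 19.805109878070652
(array([-0.0707, -0.0273]), 25.98529739379883, (np.float64(91.8145964107271), np.float64(48.169999999999995), np.float64(231.99499999999998)))
0.028 [-0.03620134  0.04459295] 0.08523981589149658
0.04 [-0.04220948  0.0445904 ] 0.09562741656772926
0.047 [-0.04571423  0.04458891] 0.10168685029553165
```

View pics/w7.png

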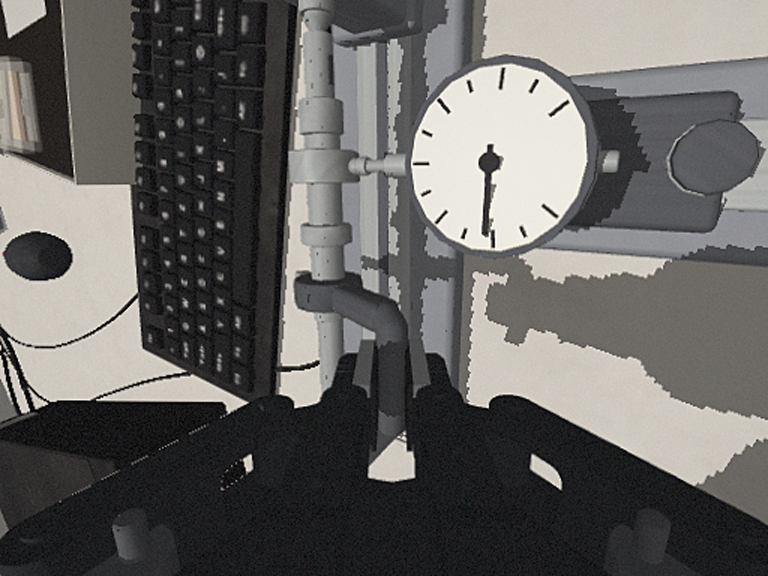

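```bash
cat >> h.py <<'E'
def arc(phi0,phis,d=.039,rad=.046,k=.5,tau_of=lambda p:-30+.5*(p+64.6)):
    P=lambda p,t:np.array([rad*np.sin(p)-d*np.sin(t), rad*np.cos(p)-d*np.cos(t)])
    t0=np.radians(tau_of(phi0)); p0=P(np.radians(phi0),t0); y=np.array([-np.cos(t0),np.sin(t0)]); z=np.array([-np.sin(t0),-np.cos(t0)])
    for p in phis:
        t=np.radians(tau_of(p)); dl=P(np.radians(p),t)-p0
        print(p,[-1,0,round(dl@y,4),round(dl@z,4),round(-(t-t0),3),0,0])
def state():
    o=env.observe(); l=loc(o['position']); z=o['tool_rot'][:,2]; p=o['position']-.039*z; lp=loc(p)
    tau=np.degrees(np.arctan2(-(R.T@z[:2])[0],-z[2])); print('t',o['clock'],'tail',lp.round(4),p[2].round(4),'phi',np.degrees(np.arctan2(lp[0],p[2]-.075)).round(2),'r',np.hypot(lp[0],p[2]-.075).round(4),'tau',tau.round(2),'F',o['ft_force'].round(1),'w',o['width'].round(3))
E
python3 - <<'E'
from h import *
state(); arc(-64.6,[-61.6,-58.6,-55.6,-51.6,-47.6,-43.6,-39.6,-34.6,-29.6,-24.6])
E
```

```text
Traceback (most recent call last):
  File "h.py", line 58, in state
    tau=np.degrees(np.arctan2(-(R.T@z[:2])[0],-z[2])); print('t',o['clock'],'tail',lp.round(4),p[2].round(4),'phi',np.degrees(np.arctan2(lp[0],p[2]-.075)).round(2),'r',np.hypot(lp[0],p[2]-.075).round(4),'tau',tau.round(2),'F',o['ft_force'].round(1),'w',o['width'].round(3))
                                                                                                                                                                                                                                                             ^^^^^^^^^^^^^^^^
AttributeError: 'float' object has no attribute 'round'
```

```bash
sed -i "s/o\['width'\].round(3)/round(float(o['width']),3)/" h.py; python3 - <<'E'
from h import *
state(); arc(-64.6,[-61.6,-58.6,-55.6,-51.6,-47.6,-43.6,-39.6,-34.6,-29.6,-24.6])
E
```

```text
t 14.35 tail [-0.0417  0.0446] 0.0946 phi -64.78 r 0.0461 tau -30.04 F [-3.4 -0.4  4.4] w 0.105
-61.6 [-1, 0, np.float64(-0.001), np.float64(-0.0013), np.float64(-0.026), 0, 0]
-58.6 [-1, 0, np.float64(-0.0021), np.float64(-0.0026), np.float64(-0.052), 0, 0]
-55.6 [-1, 0, np.float64(-0.0032), np.float64(-0.0037), np.float64(-0.079), 0, 0]
-51.6 [-1, 0, np.float64(-0.0048), np.float64(-0.0052), np.float64(-0.113), 0, 0]
-47.6 [-1, 0, np.float64(-0.0064), np.float64(-0.0064), np.float64(-0.148), 0, 0]
-43.6 [-1, 0, np.float64(-0.0082), np.float64(-0.0075), np.float64(-0.183), 0, 0]
-39.6 [-1, 0, np.float64(-0.01), np.float64(-0.0084), np.float64(-0.218), 0, 0]
-34.6 [-1, 0, np.float64(-0.0123), np.float64(-0.0093), np.float64(-0.262), 0, 0]
-29.6 [-1, 0, np.float64(-0.0147), np.float64(-0.0099), np.float64(-0.305), 0, 0]
-24.6 [-1, 0, np.float64(-0.0171), np.float64(-0.0103), np.float64(-0.349), 0, 0]
```

>>> carry_out:
  series:
    - [[-1,0,-0.001,-0.0013,-0.026,0,0],[-1,0,-0.0021,-0.0026,-0.052,0,0],[-1,0,-0.0032,-0.0037,-0.079,0,0],[-1,0,-0.0048,-0.0052,-0.113,0,0],[-1,0,-0.0064,-0.0064,-0.148,0,0],[-1,0,-0.0082,-0.0075,-0.183,0,0],[-1,0,-0.01,-0.0084,-0.218,0,0],[-1,0,-0.0123,-0.0093,-0.262,0,0],[-1,0,-0.0147,-0.0099,-0.305,0,0],[-1,0,-0.0171,-0.0103,-0.349,0,0],[-1,0,-0.0171,-0.0103,-0.349,0,0],[-1,0,-0.0171,-0.0103,-0.349,0,0]]

```text
clock: 15.55
position: [0.6069, -0.1549, 0.0769]
tool_rot: [[0.201, -0.966, 0.161], [-0.98, -0.198, 0.035], [-0.002, -0.165, -0.986]]
ft_force: [-8.3, -1.5, 5.9]
width: 0.106
grasp_force: 20.4
```

```bash
python3 - <<'E'
from h import *
state(); w=snap('wrist','w8'); print(read_dial(w,(-.071,-.0272))[:3])
arc(-24.6,[-21,-17,-13,-9,-5,-1,3,6])
E
```

```text
t 15.55 tail [-0.0229  0.0448] 0.1153 phi -29.62 r 0.0464 tau -9.49 F [-8.3 -1.5  5.9] w 0.106
(array([-0.0705, -0.0273]), 26.229411697387697, (np.float64(91.93350667783517), np.float64(35.68333333333333), np.float64(243.65666666666667)))
-21 [-1, 0, np.float64(-0.0016), np.float64(-0.0007), np.float64(-0.031), 0, 0]
-17 [-1, 0, np.float64(-0.0034), np.float64(-0.0012), np.float64(-0.066), 0, 0]
-13 [-1, 0, np.float64(-0.0052), np.float64(-0.0016), np.float64(-0.101), 0, 0]
-9 [-1, 0, np.float64(-0.0071), np.float64(-0.0018), np.float64(-0.136), 0, 0]
-5 [-1, 0, np.float64(-0.009), np.float64(-0.0019), np.float64(-0.171), 0, 0]
-1 [-1, 0, np.float64(-0.0108), np.float64(-0.0017), np.float64(-0.206), 0, 0]
3 [-1, 0, np.float64(-0.0126), np.float64(-0.0014), np.float64(-0.241), 0, 0]
6 [-1, 0, np.float64(-0.014), np.float64(-0.0011), np.float64(-0.267), 0, 0]
```

>>> carry_out:
  series:
    - [[-1,0,-0.0016,-0.0007,-0.031,0,0],[-1,0,-0.0034,-0.0012,-0.066,0,0],[-1,0,-0.0052,-0.0016,-0.101,0,0],[-1,0,-0.0071,-0.0018,-0.136,0,0],[-1,0,-0.009,-0.0019,-0.171,0,0],[-1,0,-0.0108,-0.0017,-0.206,0,0],[-1,0,-0.0126,-0.0014,-0.241,0,0],[-1,0,-0.014,-0.0011,-0.267,0,0],[-1,0,-0.014,-0.0011,-0.267,0,0],[-1,0,-0.014,-0.0011,-0.267,0,0]]

```text
clock: 16.6
position: [0.6226, -0.1518, 0.0813]
tool_rot: [[0.202, -0.975, -0.095], [-0.979, -0.201, -0.019], [-0.001, 0.097, -0.995]]
ft_force: [-4.0, -0.3, 4.0]
width: 0.103
grasp_force: 20.7
```

```bash
python3 - <<'E'
from h import *
state(); w=snap('wrist','w9',None,1.5); print(read_dial(w,(-.071,-.0272))[:3])
arc(6,[9,13,17,21,25,29])
E
```

```text
t 16.6 tail [0.0033 0.0448] 0.1201 phi 4.12 r 0.0452 tau 5.56 F [-4.  -0.3  4. ] w 0.103
(array([-0.0704, -0.0274]), 26.229411697387697, (np.float64(199.46958323431147), np.float64(27.526666666666664), np.float64(241.42)))
9 [-1, 0, np.float64(-0.0014), np.float64(0.0001), np.float64(-0.026), 0, 0]
13 [-1, 0, np.float64(-0.0032), np.float64(0.0003), np.float64(-0.061), 0, 0]
17 [-1, 0, np.float64(-0.005), np.float64(0.0008), np.float64(-0.096), 0, 0]
21 [-1, 0, np.float64(-0.0068), np.float64(0.0014), np.float64(-0.131), 0, 0]
25 [-1, 0, np.float64(-0.0085), np.float64(0.0022), np.float64(-0.166), 0, 0]
29 [-1, 0, np.float64(-0.0102), np.float64(0.0031), np.float64(-0.201), 0, 0]
```

>>> carry_out:
  series:
    - [[-1,0,-0.0014,0.0001,-0.026,0,0],[-1,0,-0.0032,0.0003,-0.061,0,0],[-1,0,-0.0032,0.0003,-0.061,0,0],[-1,0,-0.0032,0.0003,-0.061,0,0]]

```text
clock: 17.05
position: [0.6264, -0.151, 0.0808]
tool_rot: [[0.202, -0.968, -0.152], [-0.979, -0.199, -0.031], [-0.0, 0.155, -0.988]]
ft_force: [-3.1, 0.6, 5.1]
width: 0.104
grasp_force: 20.7
```

```bash
python3 - <<'E'
from h import *
state(); w=snap('wrist','w10',None,1.5); print(read_dial(w,(-.071,-.0272))[:3])
arc(13,[16,19,22,26,30,34])
E
```

```text
t 17.05 tail [0.0095 0.0448] 0.1193 phi 12.07 r 0.0453 tau 8.94 F [-3.1  0.6  5.1] w 0.104
(array([-0.0703, -0.0274]), 26.256222788492842, (np.float64(257.8650270187022), np.float64(28.383333333333336), np.float64(239.3683333333333)))
16 [-1, 0, np.float64(-0.0014), np.float64(0.0002), np.float64(-0.026), 0, 0]
19 [-1, 0, np.float64(-0.0027), np.float64(0.0006), np.float64(-0.052), 0, 0]
22 [-1, 0, np.float64(-0.0041), np.float64(0.001), np.float64(-0.079), 0, 0]
26 [-1, 0, np.float64(-0.0058), np.float64(0.0017), np.float64(-0.113), 0, 0]
30 [-1, 0, np.float64(-0.0075), np.float64(0.0026), np.float64(-0.148), 0, 0]
34 [-1, 0, np.float64(-0.0091), np.float64(0.0036), np.float64(-0.183), 0, 0]
```

>>> carry_out:
  series:
    - [[-1,0,-0.0014,0.0002,-0.026,0,0],[-1,0,-0.0027,0.0006,-0.052,0,0],[-1,0,-0.0041,0.001,-0.079,0,0],[-1,0,-0.0041,0.001,-0.079,0,0],[-1,0,-0.0041,0.001,-0.079,0,0]]

```text
clock: 17.6
position: [0.6312, -0.1501, 0.0792]
tool_rot: [[0.202, -0.953, -0.226], [-0.979, -0.196, -0.046], [-0.0, 0.23, -0.973]]
ft_force: [-2.5, 1.1, 3.5]
width: 0.103
grasp_force: 20.6
```

```bash
python3 - <<'E'
from h import *
state(); w=snap('wrist','w11',None,1.5); print(read_dial(w,(-.071,-.0272))[:3])
arc(22,[24,26,28,30,32,34])
E
```

```text
t 17.6 tail [0.0172 0.0447] 0.1172 phi 22.23 r 0.0456 tau 13.32 F [-2.5  1.1  3.5] w 0.103
(array([-0.0704, -0.0274]), 26.236218770345054, (np.float64(285.0506650405396), np.float64(30.276666666666664), np.float64(238.83499999999998)))
24 [-1, 0, np.float64(-0.0009), np.float64(0.0003), np.float64(-0.017), 0, 0]
26 [-1, 0, np.float64(-0.0018), np.float64(0.0006), np.float64(-0.035), 0, 0]
28 [-1, 0, np.float64(-0.0027), np.float64(0.0009), np.float64(-0.052), 0, 0]
30 [-1, 0, np.float64(-0.0035), np.float64(0.0013), np.float64(-0.07), 0, 0]
32 [-1, 0, np.float64(-0.0044), np.float64(0.0018), np.float64(-0.087), 0, 0]
34 [-1, 0, np.float64(-0.0052), np.float64(0.0022), np.float64(-0.105), 0, 0]
```

>>> carry_out:
  series:
    - [[-1,0,-0.0018,0.0006,-0.035,0,0],[-1,0,-0.0027,0.0009,-0.052,0,0],[-1,0,-0.0027,0.0009,-0.052,0,0],[-1,0,-0.0027,0.0009,-0.052,0,0]]

```text
clock: 18.05
position: [0.6337, -0.1496, 0.0775]
tool_rot: [[0.202, -0.94, -0.274], [-0.979, -0.194, -0.056], [-0.0, 0.28, -0.96]]
ft_force: [-2.8, 0.8, 3.4]
width: 0.107
grasp_force: 20.7
```

```bash
python3 - <<'E'
from h import *
state(); w=snap('wrist','w12',None,1.5); print(read_dial(w,(-.071,-.0272))[:3])
arc(28,[30,32,34,36])
E
```

```text
t 18.05 tail [0.0217 0.0447] 0.115 phi 28.5 r 0.0455 tau 16.27 F [-2.8  0.8  3.4] w 0.107
(array([-0.0704, -0.0274]), 26.272361755371094, (np.float64(276.0827361770033), np.float64(29.243333333333332), np.float64(237.86166666666665)))
30 [-1, 0, np.float64(-0.0009), np.float64(0.0003), np.float64(-0.017), 0, 0]
32 [-1, 0, np.float64(-0.0018), np.float64(0.0007), np.float64(-0.035), 0, 0]
34 [-1, 0, np.float64(-0.0026), np.float64(0.0012), np.float64(-0.052), 0, 0]
36 [-1, 0, np.float64(-0.0035), np.float64(0.0016), np.float64(-0.07), 0, 0]
```

>>> carry_out:
  series:
    - [[-1,0,-0.0018,0.0007,-0.035,0,0],[-1,0,-0.0018,0.0007,-0.035,0,0],[-1,0,-0.0018,0.0007,-0.035,0,0]]

```text
clock: 18.4
position: [0.6354, -0.1493, 0.076]
tool_rot: [[0.202, -0.93, -0.306], [-0.979, -0.192, -0.063], [-0.0, 0.312, -0.95]]
ft_force: [-2.1, -0.5, 0.5]
width: 0.106
grasp_force: 20.6
```

```bash
cat > fit.py <<'E'
from h import *
from scipy.optimize import least_squares
def fit(D):
    D=np.array(D)
    f=lambda q,x:q[1]+24*(17*np.cos(np.radians(x-q[0]))+np.sqrt(np.clip(49-(17*np.sin(np.radians(x-q[0])))**2,1,None))-24)
    s=least_squares(lambda q:f(q,D[:,0])-D[:,1],[23,286]); print('peak phi,needle',s.x,'res',s.fun.round(2))
E
python3 - <<'E'
from fit import *
state(); w=snap('wrist','w13',None,1.5); a=read_dial(w,(-.071,-.0272)); print(a[:3])
o=env.observe(); z=o['tool_rot'][:,2]; p=o['position']-.039*z; ph=np.degrees(np.arctan2(loc(p)[0],p[2]-.075))
fit([(12.07,257.9),(22.23,285.05),(28.5,276.1),(ph,a[2][0])]); fit([(4.12,199.5),(12.07,257.9),(22.23,285.05),(28.5,276.1),(ph,a[2][0])])
arc(32,[30,28,26,25,24,23,22])
E
```

```text
t 18.4 tail [0.0247 0.0447] 0.1131 phi 32.96 r 0.0454 tau 18.2 F [-2.1 -0.5  0.5] w 0.106
(array([-0.0703, -0.0273]), 26.354978307088217, (np.float64(256.2891277297693), np.float64(28.029999999999994), np.float64(239.29166666666669)))
peak phi,needle [ 22.40763368 282.77905227] res [ 1.46 -2.28 -1.3   2.12]
peak phi,needle [ 22.61622653 282.41488733] res [ 0.94  0.11 -2.67 -1.12  2.74]
30 [-1, 0, np.float64(0.0009), np.float64(-0.0004), np.float64(0.017), 0, 0]
28 [-1, 0, np.float64(0.0018), np.float64(-0.0007), np.float64(0.035), 0, 0]
26 [-1, 0, np.float64(0.0027), np.float64(-0.0009), np.float64(0.052), 0, 0]
25 [-1, 0, np.float64(0.0031), np.float64(-0.0011), np.float64(0.061), 0, 0]
24 [-1, 0, np.float64(0.0036), np.float64(-0.0012), np.float64(0.07), 0, 0]
23 [-1, 0, np.float64(0.0041), np.float64(-0.0013), np.float64(0.079), 0, 0]
22 [-1, 0, np.float64(0.0045), np.float64(-0.0014), np.float64(0.087), 0, 0]
```

```bash
python3 - <<'E'
from h import *
arc(32,[28,24,20,16,14,18,20,21,21.5,22])
E
```

```text
28 [-1, 0, np.float64(0.0018), np.float64(-0.0007), np.float64(0.035), 0, 0]
24 [-1, 0, np.float64(0.0036), np.float64(-0.0012), np.float64(0.07), 0, 0]
20 [-1, 0, np.float64(0.0055), np.float64(-0.0015), np.float64(0.105), 0, 0]
16 [-1, 0, np.float64(0.0073), np.float64(-0.0017), np.float64(0.14), 0, 0]
14 [-1, 0, np.float64(0.0082), np.float64(-0.0017), np.float64(0.157), 0, 0]
18 [-1, 0, np.float64(0.0064), np.float64(-0.0016), np.float64(0.122), 0, 0]
20 [-1, 0, np.float64(0.0055), np.float64(-0.0015), np.float64(0.105), 0, 0]
21 [-1, 0, np.float64(0.005), np.float64(-0.0014), np.float64(0.096), 0, 0]
21.5 [-1, 0, np.float64(0.0048), np.float64(-0.0014), np.float64(0.092), 0, 0]
22 [-1, 0, np.float64(0.0045), np.float64(-0.0014), np.float64(0.087), 0, 0]
```

>>> carry_out:
  series:
    - [[-1,0,0.0018,-0.0007,0.035,0,0],[-1,0,0.0036,-0.0012,0.07,0,0],[-1,0,0.0055,-0.0015,0.105,0,0],[-1,0,0.0073,-0.0017,0.14,0,0],[-1,0,0.0082,-0.0017,0.157,0,0],[-1,0,0.0082,-0.0017,0.157,0,0],[-1,0,0.0082,-0.0017,0.157,0,0]]

```text
clock: 19.15
position: [0.6285, -0.1508, 0.0807]
tool_rot: [[0.202, -0.967, -0.157], [-0.979, -0.199, -0.033], [0.0, 0.16, -0.987]]
ft_force: [2.8, 0.2, -2.8]
width: 0.104
grasp_force: 20.3
```

```bash
python3 - <<'E'
from h import *
state(); w=snap('wrist','w14'); print(read_dial(w,(-.071,-.0272))[:3]); arc(14,[16,18,20,21,22])
E
```

```text
t 19.15 tail [0.0118 0.0446] 0.1192 phi 14.92 r 0.0458 tau 9.22 F [ 2.8  0.2 -2.8] w 0.104
(array([-0.0704, -0.0274]), 26.264584096272785, (np.float64(268.0446884209844), np.float64(25.593333333333334), np.float64(239.91333333333333)))
16 [-1, 0, np.float64(-0.0009), np.float64(0.0002), np.float64(-0.017), 0, 0]
18 [-1, 0, np.float64(-0.0018), np.float64(0.0004), np.float64(-0.035), 0, 0]
20 [-1, 0, np.float64(-0.0027), np.float64(0.0006), np.float64(-0.052), 0, 0]
21 [-1, 0, np.float64(-0.0032), np.float64(0.0007), np.float64(-0.061), 0, 0]
22 [-1, 0, np.float64(-0.0036), np.float64(0.0009), np.float64(-0.07), 0, 0]
```

>>> carry_out:
  series:
    - [[-1,0,-0.0009,0.0002,-0.017,0,0],[-1,0,-0.0018,0.0004,-0.035,0,0],[-1,0,-0.0027,0.0006,-0.052,0,0],[-1,0,-0.0032,0.0007,-0.061,0,0],[-1,0,-0.0036,0.0009,-0.07,0,0],[-1,0,-0.0036,0.0009,-0.07,0,0],[-1,0,-0.0036,0.0009,-0.07,0,0]]

```text
clock: 19.9
position: [0.631, -0.1502, 0.0794]
tool_rot: [[0.202, -0.953, -0.226], [-0.979, -0.196, -0.046], [-0.0, 0.23, -0.973]]
ft_force: [-2.8, 1.1, 1.4]
width: 0.106
grasp_force: 20.5
```

```bash
python3 - <<'E'
from h import *
state()
for k in range(2): w=snap('wrist','w15'); print(read_dial(w,(-.071,-.0272))[:3])
E
```

```text
t 19.9 tail [0.0171 0.0447] 0.1174 phi 21.93 r 0.0457 tau 13.32 F [-2.8  1.1  1.4] w 0.106
(array([-0.0704, -0.0274]), 26.227401351928712, (np.float64(284.5899681547856), np.float64(32.56666666666666), np.float64(238.81666666666666)))
(array([-0.0704, -0.0274]), 26.22962786356608, (np.float64(284.3502554079332), np.float64(31.01), np.float64(238.82999999999998)))
```

>>> carry_out:
  series:
    - [[-1,0,-0.0005,0.0001,0,0,0],[-1,0,-0.0005,0.0001,0,0,0],[-1,0,-0.0005,0.0001,0,0,0],[-1,0,0,0,0,0,0],[-1,0,0,0,0,0,0]]

```text
clock: 20.5
position: [0.6314, -0.1501, 0.0793]
tool_rot: [[0.202, -0.953, -0.225], [-0.979, -0.196, -0.046], [-0.0, 0.23, -0.973]]
ft_force: [-1.6, 0.8, 1.0]
width: 0.105
grasp_force: 20.5
```

```bash
python3 - <<'E'
from h import *
state()
w=snap('wrist','w16',None,1.5); print(read_dial(w,(-.071,-.0272))[:3])
E
```

```text
t 20.5 tail [0.0174 0.0447] 0.1173 phi 22.34 r 0.0457 tau 13.27 F [-1.6  0.8  1. ] w 0.105
(array([-0.0703, -0.0273]), 26.238944625854494, (np.float64(284.6930787504455), np.float64(32.85666666666667), np.float64(239.06833333333333)))
```

>>> carry_out:
  series:
    - [[-0.75,0,0,0,0,0,0],[-0.6,0,0,0,0,0,0],[-0.4,0,0,0,0,0,0],[-0.4,0,0,0,0,0,0],[-0.4,0,0,0,0,0,0],[-0.4,0,0,-0.01,0,0,0],[-0.4,0,0,-0.025,0,0,0],[-0.4,0,0,-0.045,0,0,0],[-0.4,0,0,-0.07,0,0,0],[-0.4,0,0,-0.08,0,0,0],[-0.4,0,0,-0.08,0,0,0],[-0.4,0,0,-0.08,0,0,0]]

```text
clock: 21.75
position: [0.6487, -0.1463, 0.1565]
tool_rot: [[0.201, -0.953, -0.226], [-0.98, -0.196, -0.046], [-0.001, 0.231, -0.973]]
ft_force: [0.2, 0.0, -0.2]
width: 0.299
grasp_force: 0.0
```

```bash
python3 - <<'E'
from h import *
state()
w=snap('wrist','w17',None,1.5); a=read_dial(w,(-.071,-.0272),'d17'); print(a[:3])
for f in ('w15','w16','w17'):
    c=load(f); print(f, proj(c,wld(.0174,.03,.1175))*1.5)
E
```

```text
t 21.75 tail [0.0352 0.0449] 0.1945 phi 16.42 r 0.1245 tau 13.35 F [ 0.2  0.  -0.2] w 0.299
(array([-0.0706, -0.0274]), 26.434771728515628, (np.float64(283.46122913945726), np.float64(48.67666666666667), np.float64(243.35000000000005)))
w15 [384.513959   338.72958007]
w16 [385.38556332 338.79722983]
w17 [386.30139272 280.73578453]
```

View pics/w17.png

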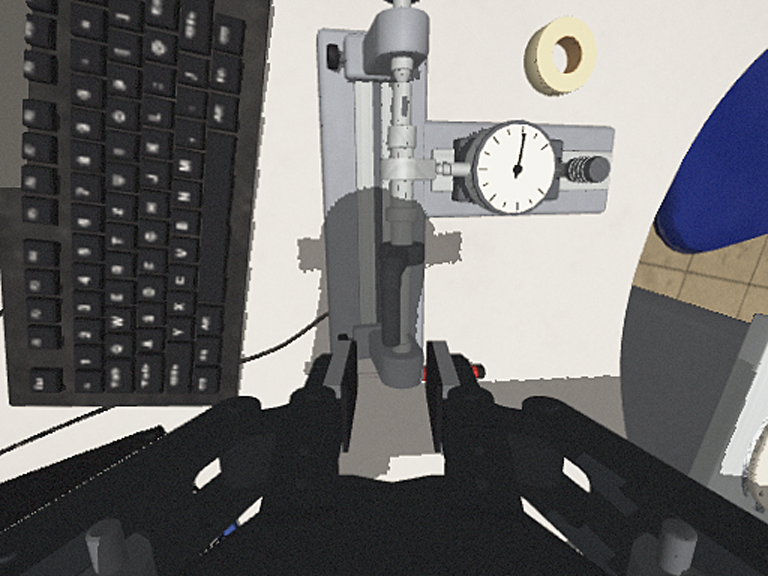

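The view after release shows the tail upright and leaning away from the gauge, the needle at about 283.5°, and nothing touching. I'll compare the tail position before and after release.

```bash
python3 - <<'E'
from h import *
for f in ('w16','w17'):
    c=load(f)
    for y in (.030,.034,.040):
        u0,v=proj(c,wld(.0174,y,.1175)); v=int(round(v)); 
        row=[(u,pd(c,u,v)) for u in range(int(u0)-14,int(u0)+15)]
        pts=[(u,(loc(p)[0]*1000).round(1),(p[2]*1000).round(0)) for u,p in row if p[2]>.1 and abs(loc(p)[1]-y)<.01]
        g=c['image'][v,int(u0)-12:int(u0)+13].mean(1).astype(int)
        print(f,y,round(u0,1),v,[(u,float(a),int(b)) for u,a,b in pts][::2]); print(int(u0)-12,g.tolist())
E
```

```text
w16 0.03 256.9 226 [(242, 23.5, 108), (244, 22.5, 108), (246, 21.3, 108), (248, 20.3, 109), (250, 21.2, 118), (252, 20.9, 122), (254, 19.9, 122), (256, 19.0, 122), (258, 18.3, 124), (260, 17.4, 124), (262, 16.3, 124), (264, 15.5, 125), (266, 14.3, 124), (268, 13.1, 123), (270, 11.9, 123)]
244 [82, 90, 90, 90, 75, 65, 42, 47, 59, 54, 56, 53, 56, 60, 60, 65, 56, 56, 62, 59, 61, 55, 60, 59, 54]
w16 0.034 256.9 233 [(242, 25.2, 118), (244, 24.2, 118), (246, 23.1, 118), (248, 22.1, 118), (250, 21.1, 118), (252, 20.7, 121), (254, 19.6, 121), (256, 19.1, 123), (258, 18.4, 124), (260, 17.4, 125), (262, 16.4, 124), (264, 15.5, 125), (266, 14.0, 123), (268, 13.2, 124), (270, 12.0, 123)]
244 [89, 88, 89, 85, 97, 33, 22, 44, 52, 50, 55, 54, 55, 61, 63, 60, 56, 58, 59, 57, 63, 59, 54, 54, 54]
w16 0.04 257.0 244 [(242, 27.2, 129), (244, 26.3, 130), (246, 25.4, 130), (248, 24.5, 130), (250, 23.6, 130), (252, 20.5, 120), (254, 19.8, 121), (256, 18.9, 122), (259, 17.7, 124), (261, 16.7, 123), (263, 15.8, 124), (265, 14.8, 124), (267, 13.5, 123), (269, 12.2, 122)]
244 [89, 89, 89, 82, 39, 26, 13, 24, 47, 57, 53, 56, 61, 55, 57, 55, 59, 57, 57, 57, 56, 59, 55, 48, 61]
w17 0.03 257.5 187 [(253, 21.0, 118), (255, 20.3, 122), (257, 18.9, 122), (259, 17.7, 124), (261, 16.2, 124), (263, 14.9, 125), (265, 12.9, 124)]
245 [109, 107, 107, 114, 115, 71, 63, 63, 53, 45, 61, 63, 66, 67, 65, 65, 61, 62, 71, 66, 55, 49, 75, 109, 110]
w17 0.034 257.5 192 [(254, 20.7, 119), (256, 19.7, 122), (258, 18.5, 124), (260, 17.1, 125), (262, 15.4, 124), (264, 13.7, 124), (266, 11.2, 120)]
245 [110, 109, 101, 112, 118, 66, 58, 58, 69, 48, 62, 55, 59, 63, 62, 62, 57, 60, 59, 60, 57, 53, 112, 110, 110]
w17 0.04 257.6 199 [(254, 20.7, 119), (256, 19.7, 122), (258, 18.3, 123), (260, 16.9, 124), (262, 15.2, 123), (264, 13.6, 123), (266, 11.4, 121)]
245 [108, 108, 105, 107, 115, 92, 56, 58, 63, 55, 49, 59, 59, 61, 65, 64, 63, 58, 62, 56, 50, 60, 114, 110, 110]
```

```bash
python3 -c "
from rig import job
print(job.finish_job())"
```

```text
the job is handed in; nothing more can be done
None
```

The job is handed in: the cam pressed the plunger in about 2.3 mm, then I turned the spindle up over the top to full lift (the dial reads about 10.3 mm) and left it there; I swung it about 10° past the peak to find it, came back and released it, and my first grip missed and pressed on the top of the slide knob with about 6 N.

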